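Hang the rinsed net baskets in the herb trough

ROBOT

A 6-joint arm with a two-finger parallel gripper is mounted at the origin on the work surface. World frame = base frame: x ahead of the robot, y to its left, z up, the work surface at z = 0. Lengths are in m, angles in rad, forces in N, time in s.
With the tool pointing down it reaches from about 0.3 to 0.775 m from the base axis. Payload 14.6 kg.
Tool frame: the origin (TCP) lies between the finger pads; the fingertips stand 22 mm ahead of it and the grasp point (between the pads) lies 3 mm ahead of it (ctrl.tip_reach is the distance from the TCP to the fingertips, in m); z points along the fingers, y is the direction in which the jaws open and shut (so a half turn about z gives the same grasp; the last joint's range is limited). The gripper opens to 94 mm and grips with 3 to 60 N. Pads are 16 mm wide; open, the fingers measure 119 mm over their backs; the gripper's body (75 mm by 177 mm) begins 78 mm behind the grasp point.
Start: joints at [-1.345, 0.3, 1.521, -0, 1.321, -0.067], TCP at [0.159, -0.527, 0.227] pointing down, gripper open.
Joint ranges: [-3.03, 3.03], [-0.79, 2.21], [0.23, 2.52], [-1.04, 4.18], [0, 3.07], [-2.55, 2.55]. Speed limits (rad/s): [2.22, 2.22, 2.57, 3.14, 3.14, 3.14].

INTERFACE

Orientations are given as [roll, pitch, yaw] about the fixed x, y, z axes, in that order (R = Rz(yaw) Ry(pitch) Rx(roll)).
In Python, from station import ctrl gives the robot as it stands. The module is installed in compiled form; this text tells all that it offers.
- The arm moves only by the shell command python3 -m creep 'ROWS' [OPENING] [FORCE]. ROWS is a JSON object of lists of equal length, an entry for each row: "xyz": the shift along the tool's x, y, z in mm, a list of three; "spin": the turn about the tool's z in rad. In form: {"xyz": [[tx, ty, tz], ...], "spin": [spin, ...]}. A call has 1 to 5 rows; each row shifts and turns the commanded pose from where the row before left it, along the tool's axes as they then stand; what a row does not reach is not made up. A row lasts 1/8 s, in which the tool goes at most 62.5 mm and 10.7 degrees, less where a joint would pass 70% of its speed; a pose out of reach is approached as far as the arm can. A call with a gripper value outside its range is refused whole. OPENING is the finger opening in mm, from 0 to 94, set as the call begins (- or left out, the last holds). The fingers move at their own pace and stop on an object; FORCE is the grip in N (left out, the last holds). Time passes only in rows, so rows that do not move let the fingers close. It gives the time, the measured TCP pose, the force and the opening at its end, in the units of the state.
- ctrl.get_obs(): the state, without advancing time (a new reading comes with each control period).
- ctrl.camera(name): name is "scene" or "side" or "wrist"; returns the picture (400x640x3 uint8, red, green, blue); there is no depth.
- ctrl.camera_model(name): a dict with "fx", "fy", "cx", "cy" (pixels), "R" (3x3) and "t" (3): a world point X has camera coordinates R X + t. Camera axes: x right, y down, z forward; pixel columns grow to the right and rows downward; lengths in m; the calibration is good to about 2 mm. A picture is of the moment at which its call begins: read the wrist's pose just before it. camera_model takes no time and is no camera call; for the wrist camera it gives the pose at the moment of the call.
- ctrl.hand_in(): hands the job in, once; it reports no verdict.
The state is a dict: "time_s": time; "qpos": joint angles; "joint_vel": joint speeds; "tau": joint torques, N m; "ee_pos": TCP position; "eef_rot": TCP orientation; "force": force on the tool from outside, world axes, zero at the start; "moment": the same for the moment, N m; "grip_width": finger opening in m.
Only numpy, scipy, OpenCV 4.12 (cv2) and the standard library are available. Lean on these libraries where they do the work, as an engineer would, in place of code of your own. Each camera call takes 0.05 s, during which the arm holds its last target.

TASK

The rinsed net baskets are to go back into the herb trough. Before lifting any of them, pull the red drain knob fully out so that they can drip; then hang every basket inside the trough with its bent lip hooked over the back rim (the long side away from the knob), clear of the trough's floor, and only when they all hang push the knob fully home again. Leave the pot, mister, watering can and dibber where they are.

Things in the scene. Friction and masses are not known exactly. Their poses are not given: they have to be found in the camera images.
- trough: Light grey open trough fixed to the ledge: 120 mm wide (x), 400 mm long (y), rim 105 mm high, walls and floor 5 mm thick. Origin: centre of its underside; +x points to the back wall (x = +55 to +60 mm), away from the knob; z up. On the middle of its front face a black valve body (30 mm deep, 52 mm wide, up to 80 mm high); a 16 mm white pipe runs low along the front to the +y end.
- knob_centre (a point): Centre of the red drain knob: a cylinder 30 mm in diameter, 26 mm long, axis along the trough's x, 55 mm above the ledge, on a thin rod out of the valve body. Axes as the trough. Pushed home, it lies 125 mm from the trough's origin (35 mm in front of the valve body); it is pulled straight out along the trough's -x.
- drain_knob (a joint): How far the drain knob is pulled out, in m: 0 is fully home (drain shut), 0.030 fully out (drain open). A spring detent holds it at either end: about 5 to 7 N carry it over the hump half-way, then it snaps to the other end.
- basket1_handle (a point): Centre of the yellow handle bar of basket 1, 106 mm above its underside. Black open basket of about 140 g, 70 (x) by 60 (y) by 60 mm high, standing on the ledge. The bar is 12 mm thick (x), 60 mm long (y), 16 mm high, on two thin uprights at its ends, over the basket's middle. Axes: x towards the hooked lip, y along the bar, z up. None if absent.
- basket1_lip (a point): Middle of the lower edge of basket 1's hooked lip, 51 mm along x from the bar's centre and 62 mm below it. Axes as the handle. A 44 mm wide strap rises from the wall on the +x side, bends out and turns down 20 mm: slot 14 mm wide, from the wall's outer face (x = 35 mm) to the lip (4 mm thick); bend's underside 64 mm above the basket's. Hung, it leans 0.15 rad or less. None if absent.
- basket2_handle (a point): Basket 2, the same as basket 1. Centre of its yellow handle bar, same axes. None if absent.
- basket2_lip (a point): Basket 2, the same as basket 1. Middle of the lower edge of its hooked lip. None if absent.
- basket3_handle (a point): Basket 3, the same as basket 1. Centre of its yellow handle bar, same axes. None if absent.
- basket3_lip (a point): Basket 3, the same as basket 1. Middle of the lower edge of its hooked lip. None if absent.
- basket4_handle (a point): Basket 4, the same as basket 1. Centre of its yellow handle bar, same axes. None if absent.
- basket4_lip (a point): Basket 4, the same as basket 1. Middle of the lower edge of its hooked lip. None if absent.
- herb_pot: Terracotta pot with a green herb, 108 mm wide, 100 mm high without the leaves; bystander. Origin: centre of its underside.
- mister: Stainless steel plant mister with a black spray head, 72 mm wide, 165 mm high; bystander. Origin: centre of its underside.
- watering_can: Green plastic watering can, 120 mm wide body, 120 mm high, with spout and handle; bystander. Origin: centre of its underside.
- dibber: Wooden dibber with a T-handle and steel point, 200 mm long, lying on the ledge; bystander. Origin: under its middle, on the ledge.
Things that resemble listed ones, but are neither listed nor needed, are in the scene too. What is shaped like the part that bears basket2_handle but orange is not meant. Leave any blue look-alike of the part that bears basket4_handle alone.

How it is judged:
On the way, in this order (a step that is already met when the one before it is completed fails the run):
1. the drain knob is pulled fully out while all baskets still stand on the ledge (value of joint drain_knob above 0.027 m and height (world z) of each of basket1_handle, basket2_handle, basket3_handle, basket4_handle below 0.125 m), for 0.2 s.
2. every basket hangs by its lip from the trough's back rim while the knob is still out (value of joint drain_knob above 0.027 m and x of basket1_lip in the frame of trough between 0.059 and 0.08 m and z of each of basket1_lip, basket2_lip, basket3_lip, basket4_lip in the frame of trough below 0.095 m and x of basket1_handle in the frame of trough between -0.012 and 0.03 m and z of basket1_handle in the frame of trough between 0.13 and 0.157 m and y of basket1_handle in the frame of trough between -0.175 and 0.175 m and angle between each of basket1_handle, basket2_handle, basket3_handle, basket4_handle's own z axis and vertical below 0.25 rad and x of basket2_lip in the frame of trough between 0.059 and 0.08 m and x of basket2_handle in the frame of trough between -0.012 and 0.03 m and z of basket2_handle in the frame of trough between 0.13 and 0.157 m and y of basket2_handle in the frame of trough between -0.175 and 0.175 m and x of basket3_lip in the frame of trough between 0.059 and 0.08 m and x of basket3_handle in the frame of trough between -0.012 and 0.03 m and z of basket3_handle in the frame of trough between 0.13 and 0.157 m and y of basket3_handle in the frame of trough between -0.175 and 0.175 m and x of basket4_lip in the frame of trough between 0.059 and 0.08 m and x of basket4_handle in the frame of trough between -0.012 and 0.03 m and z of basket4_handle in the frame of trough between 0.13 and 0.157 m and y of basket4_handle in the frame of trough between -0.175 and 0.175 m), for 0.3 s.
3. the knob is pushed fully home with the baskets hanging (value of joint drain_knob below 0.003 m and x of basket1_lip in the frame of trough between 0.059 and 0.08 m and z of each of basket1_lip, basket2_lip, basket3_lip, basket4_lip in the frame of trough below 0.095 m and x of basket1_handle in the frame of trough between -0.012 and 0.03 m and z of basket1_handle in the frame of trough between 0.13 and 0.157 m and y of basket1_handle in the frame of trough between -0.175 and 0.175 m and angle between each of basket1_handle, basket2_handle, basket3_handle, basket4_handle's own z axis and vertical below 0.25 rad and x of basket2_lip in the frame of trough between 0.059 and 0.08 m and x of basket2_handle in the frame of trough between -0.012 and 0.03 m and z of basket2_handle in the frame of trough between 0.13 and 0.157 m and y of basket2_handle in the frame of trough between -0.175 and 0.175 m and x of basket3_lip in the frame of trough between 0.059 and 0.08 m and x of basket3_handle in the frame of trough between -0.012 and 0.03 m and z of basket3_handle in the frame of trough between 0.13 and 0.157 m and y of basket3_handle in the frame of trough between -0.175 and 0.175 m and x of basket4_lip in the frame of trough between 0.059 and 0.08 m and x of basket4_handle in the frame of trough between -0.012 and 0.03 m and z of basket4_handle in the frame of trough between 0.13 and 0.157 m and y of basket4_handle in the frame of trough between -0.175 and 0.175 m), for 0.2 s.
At the end, for the whole second after the job is handed in: Every basket present hangs at rest in the trough, tilted less than 0.25 rad: lip edge behind the back wall and 10 mm or more below the rim's top, handle over the trough and 130 to 157 mm above the ledge (147 mm if level); the knob is within 3 mm of fully home (all of step 3 and linear speed of each of basket1, basket2, basket3, basket4 below 0.02 m/s); the robot touches nothing.
It fails at once if the herb pot is shifted by more than 30 mm (distance of herb_pot from where it was at the start of the episode above 0.03 m).
It fails at once if the mister is shifted by more than 30 mm (distance of mister from where it was at the start of the episode above 0.03 m).
It fails at once if the watering can is shifted by more than 30 mm (distance of watering_can from where it was at the start of the episode above 0.03 m).
It fails at once if the dibber is shifted by more than 30 mm (distance of dibber from where it was at the start of the episode above 0.03 m).
Of basket1, basket2, basket3, basket4 only 3 to 4 are there at a start; the rules pass over those that are not, and their reading is None.
At some moment in a run one of basket1, basket2, basket3, basket4 may be knocked a few centimetres aside while the robot is not near it.
It also fails if it takes over 210 s, if anything falls off the work surface, if the arm or the gripper's body presses on something with over 40 N, if the wrist force passes 120 N, or if a joint passes its speed limit or range.

## Working session

There is one attempt and no reset: what is moved stays moved. The work goes in short steps, Python scripts to look and compute and a shell command to move; the robot and the scene stay as the last step left them, time stands still between calls to the robot, and variables do not carry over. Pictures are saved under pics/ and viewed, and the job is handed in when it is done.

```bash
mkdir -p pics; ls
python3 - <<'E'
from station import ctrl
import cv2
o=ctrl.get_obs();print(o['time_s'],o['ee_pos'],o['eef_rot'],o['grip_width'])
for n in ["scene","side","wrist"]:
    cv2.imwrite(f"pics/{n}0.png",ctrl.camera(n)[:,:,::-1])
    m=ctrl.camera_model(n);print(n,m)
E
```

```text
pics
0.0 [ 0.15870624 -0.52638196  0.22691144] [-3.14052199e+00 -8.00992633e-05  2.92835635e-01] 0.09394214710525796
scene {'fx': 444.2506480399787, 'fy': 444.2506480399787, 'cx': 321.3059257495181, 'cy': 196.65546088572464, 'R': array([[ 0.87292888,  0.48763311, -0.01446142],
       [ 0.3916547 , -0.71817243, -0.57518254],
       [-0.29086384,  0.49642957, -0.81789725]]), 't': array([-0.4053904 , -0.13267693,  1.85018639])}
side {'fx': 489.69809404102864, 'fy': 489.69809404102864, 'cx': 322.6218879808621, 'cy': 201.7217122084999, 'R': array([[ 0.80502222, -0.59278107,  0.02344843],
       [-0.32071453, -0.46811562, -0.8234136 ],
       [ 0.49908057,  0.65534599, -0.56695698]]), 't': array([-0.37773988,  0.25728846,  1.66870587])}
wrist {'fx': 338.7152170043517, 'fy': 338.7152170043517, 'cx': 320.55240349908877, 'cy': 197.53228602615613, 'R': array([[ 2.88338251e-01, -9.57528615e-01,  6.17054245e-05],
       [-9.30206214e-01, -2.80095437e-01,  2.37198115e-01],
       [-2.27106699e-01, -6.84506884e-02, -9.71461296e-01]]), 't': array([-0.55008549, -0.02516723,  0.3897321 ])}
```

View pics/scene0.png

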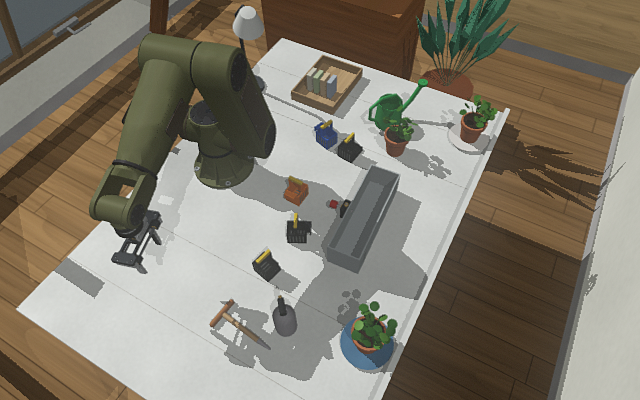

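View pics/side0.png

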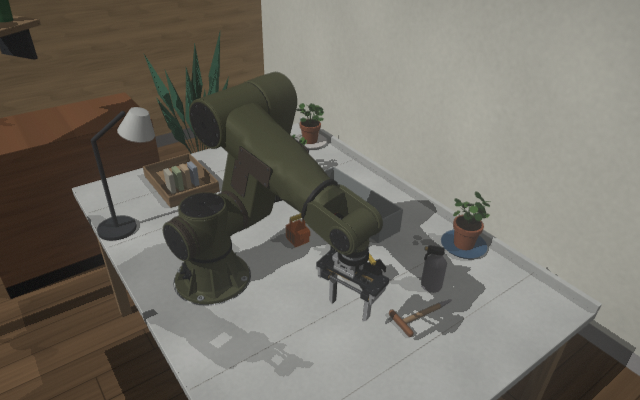

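View pics/wrist0.png

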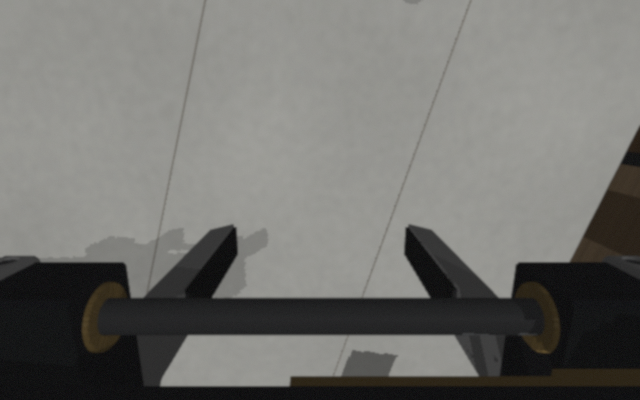

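The scene view shows the trough (centre ~(362,218)) and the red knob at (333,203). Three black baskets with yellow bars are at (298,230), (265,263) and (348,147). The blue look-alike is at (325,132) and the orange one at (295,189). I'll zoom in next.

Run:
```python
import cv2
im=cv2.imread('pics/scene0.png')
cv2.imwrite('pics/s0a.png',cv2.resize(im[110:290,240:420],None,fx=4,fy=4,interpolation=cv2.INTER_CUBIC)[:600])
cv2.imwrite('pics/s0b.png',cv2.resize(im[215:290,240:340],None,fx=8,fy=8,interpolation=cv2.INTER_CUBIC))
```

```text
(no output)
```

View pics/s0a.png

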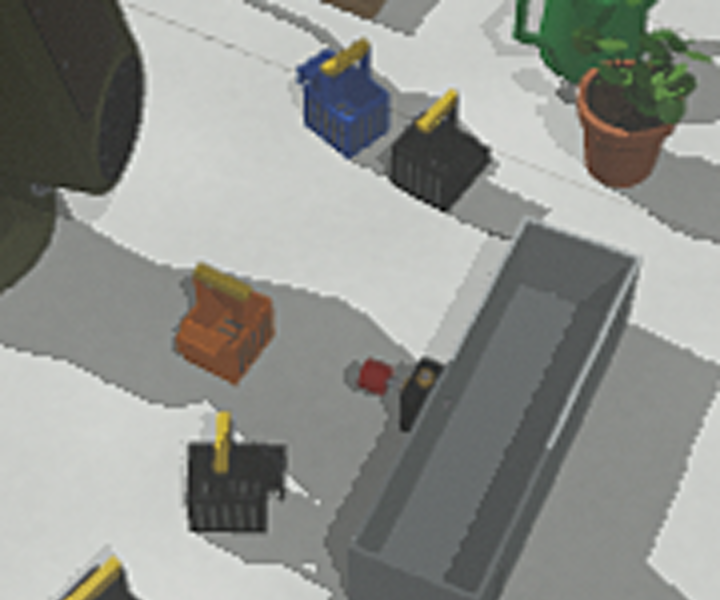

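View pics/s0b.png

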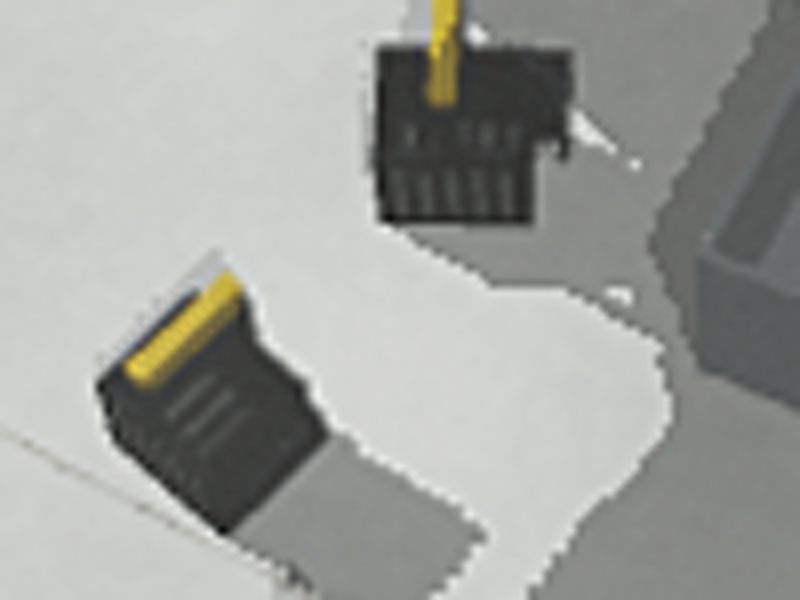

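```bash
cat > h.py <<'E'
import numpy as np, cv2
from station import ctrl
def ray(m,uv):
    d=np.array([(uv[0]-m['cx'])/m['fx'],(uv[1]-m['cy'])/m['fy'],1.0])
    R=np.array(m['R']);return -R.T@np.array(m['t']), R.T@d
def onz(m,uv,z):
    c,d=ray(m,uv);return c+d*(z-c[2])/d[2]
def proj(m,X):
    p=np.array(m['R'])@np.array(X)+np.array(m['t']);return np.array([m['fx']*p[0]/p[2]+m['cx'],m['fy']*p[1]/p[2]+m['cy']])
def yellow(im):  # RGB
    h=cv2.cvtColor(im,cv2.COLOR_RGB2HSV)
    return cv2.inRange(h,(20,130,60),(35,255,255))
def blobs(mask,mina=15):
    n,l,s,c=cv2.connectedComponentsWithStats(mask)
    out=[]
    for i in range(1,n):
        if s[i,4]>=mina:
            p=np.argwhere(l==i)[:,::-1].astype(np.float32)
            out.append((s[i,4],c[i],cv2.minAreaRect(p)))
    return out
E
python3 - <<'E'
from h import *
m=ctrl.camera_model('scene')
im=cv2.imread('pics/scene0.png')[:,:,::-1].copy()
for n,p in dict(fl=(372,165.5),bl=(399.5,174.5),fr=(327.5,247.3)).items(): print(n,onz(m,p,.105).round(3))
print('knob',onz(m,(333.5,204),.055).round(3))
for a,c,r in blobs(yellow(im)):
    b=cv2.boxPoints(r)
    # long-axis ends
    e=[(b[i]+b[(i+1)%4])/2 for i in range(4)]
    L=[np.linalg.norm(b[i]-b[(i+1)%4]) for i in range(4)]
    k=int(np.argmin(L)); p,q=onz(m,e[k],.108),onz(m,e[(k+2)%4],.108)
    print(a,c.round(1),onz(m,c,.108)[:2].round(3),'bar yaw',np.arctan2(*(q-p)[[1,0]]).round(3),'len',np.linalg.norm(q-p).round(3))
E
```

```text
fl [0.572 0.209 0.105]
bl [0.681 0.219 0.105]
fr [ 0.593 -0.184  0.105]
knob [0.511 0.012 0.055]
39 [326.1 123.9] [0.312 0.316] bar yaw -1.951 len 0.053
41 [348.5 137.6] [0.428 0.292] bar yaw -1.727 len 0.058
43 [295.1 179.9] [0.35  0.007] bar yaw 0.015 len 0.055
44 [295.  220.2] [ 0.442 -0.145] bar yaw -1.027 len 0.058
59 [262.3 255.8] [ 0.418 -0.318] bar yaw -1.803 len 0.057
```

```bash
cat >> h.py <<'E'
def delta(x,y,z,yaw=None):
    o=ctrl.get_obs();p=o['ee_pos'];w=o['eef_rot'][2]
    from scipy.spatial.transform import Rotation as Ro
    R=Ro.from_euler('xyz',o['eef_rot']).as_matrix()
    d=R.T@(np.array([x,y,z])-p)*1000
    print('t',round(o['time_s'],2),'pos',p.round(4),'rot',np.round(o['eef_rot'],4),'grip',round(o['grip_width']*1000,1),'F',np.round(o['force'],1))
    print('shift mm',d.round(1),'spin',None if yaw is None else round(-((yaw-w+np.pi)%(2*np.pi)-np.pi),3))
E
python3 -c "
from h import *
delta(.42,-.05,.40,.053)"
```

```text
t 0.15 pos [ 0.1587 -0.5264  0.227 ] rot [-3.1407e+00 -1.0000e-04  2.9280e-01] grip 94.0 F [-0.1 -0.3  0.1]
shift mm [ 387.7 -380.9 -172.6] spin 0.24
```

```bash
python3 -m creep '{"xyz":[[0,0,-43],[0,0,-43],[0,0,-43],[0,0,-43],[39,-38,0]],"spin":[0,0,0,0,0]}'; python3 -m creep '{"xyz":[[39,-38,0],[39,-38,0],[39,-38,0],[39,-38,0],[39,-38,0]],"spin":[0,0,0,0,0]}'; python3 -m creep '{"xyz":[[39,-38,0],[39,-38,0],[39,-38,0],[37,-38,0],[0,0,0]],"spin":[0,0,0,0,0]}'; python3 -m creep '{"xyz":[[0,0,0],[0,0,0],[0,0,0]],"spin":[0.12,0.12,0]}'
python3 - <<'E'
from h import *
delta(.42,-.05,.40,.053)
m=ctrl.camera_model('wrist');im=ctrl.camera('wrist')
cv2.imwrite('pics/w1.png',im[:,:,::-1]);np.save('pics/w1.npy',m,allow_pickle=True)
cv2.imwrite('pics/s1.png',ctrl.camera('scene')[:,:,::-1])
E
```

```text
time_s: 0.78
ee_pos: [0.1847, -0.4803, 0.4016]
eef_rot: [3.138, 0.0, 0.29]
force: [1.7, 0.7, -0.6]
grip_width: 0.0939
time_s: 1.4
ee_pos: [0.3174, -0.2391, 0.3994]
eef_rot: [3.142, -0.0, 0.292]
force: [0.1, -0.8, -0.5]
grip_width: 0.0939
time_s: 2.02
ee_pos: [0.4213, -0.0483, 0.399]
eef_rot: [-3.141, 0.001, 0.297]
force: [0.1, -0.3, -0.7]
grip_width: 0.094
time_s: 2.4
ee_pos: [0.4203, -0.0515, 0.3994]
eef_rot: [3.141, 0.0, 0.053]
force: [-0.6, -0.3, 0.6]
grip_width: 0.0937
t 2.4 pos [ 0.4203 -0.0515  0.3994] rot [3.1415e+00 1.0000e-04 5.2600e-02] grip 93.7 F [-0.6 -0.3  0.6]
shift mm [-0.2 -1.5 -0.6] spin -0.0
```

View pics/w1.png

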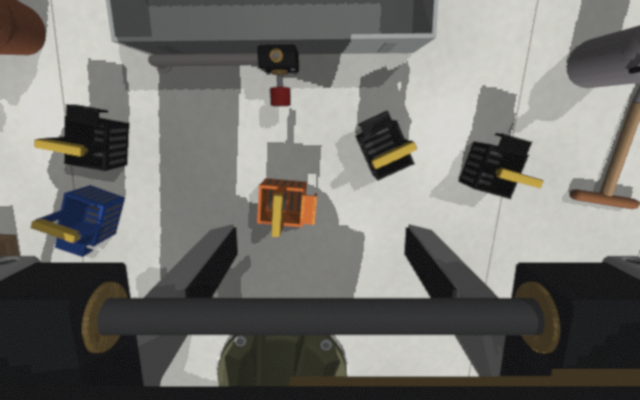

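View pics/s1.png

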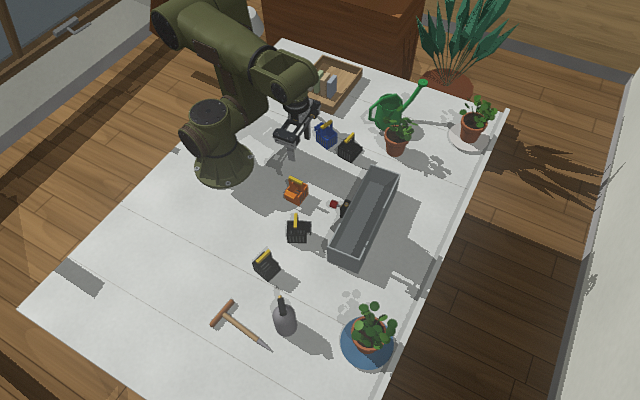

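Run:
```python
from h import *
im=cv2.imread('pics/w1.png')
a=cv2.resize(im[90:190,20:140],(720,600),interpolation=cv2.INTER_CUBIC)
b=cv2.resize(im[90:210,340:560],(800,436),interpolation=cv2.INTER_CUBIC)
c=cv2.resize(im[0:120,90:450],(800,267),interpolation=cv2.INTER_CUBIC)
cv2.imwrite('pics/w1a.png',a);cv2.imwrite('pics/w1b.png',b);cv2.imwrite('pics/w1c.png',c)
m=np.load('pics/w1.npy',allow_pickle=True).item()
rgb=im[:,:,::-1].copy()
for a,c,r in blobs(yellow(rgb)):
    b=cv2.boxPoints(r)
    e=[(b[i]+b[(i+1)%4])/2 for i in range(4)]
    L=[np.linalg.norm(b[i]-b[(i+1)%4]) for i in range(4)]
    k=int(np.argmin(L)); p,q=onz(m,e[k],.108),onz(m,e[(k+2)%4],.108)
    print(a,c.round(1),onz(m,c,.108)[:2].round(4),'bar yaw',np.arctan2(*(q-p)[[1,0]]).round(3),'len',np.linalg.norm(q-p).round(3))
h=cv2.cvtColor(rgb,cv2.COLOR_RGB2HSV)
red=cv2.inRange(h,(0,150,50),(4,255,255))|cv2.inRange(h,(172,130,50),(180,255,255))
for a,c,r in blobs(red,30): print('red',a,c,onz(m,c,.065).round(4))
```

```text
522 [ 61.9 147. ] [0.4293 0.2889] bar yaw -1.703 len 0.066
512 [392.7 155.3] [ 0.4411 -0.1468] bar yaw 2.074 len 0.061
406 [516.6 177.1] [ 0.4206 -0.3163] bar yaw -1.803 len 0.065
390 [276.7 214.3] [0.3517 0.0049] bar yaw 3.103 len 0.061
467 [ 55.7 230. ] [0.3129 0.3124] bar yaw 1.219 len 0.062
red 277 [279.96750903  96.10830325] [0.5105 0.0091 0.065 ]
```

View pics/w1a.png

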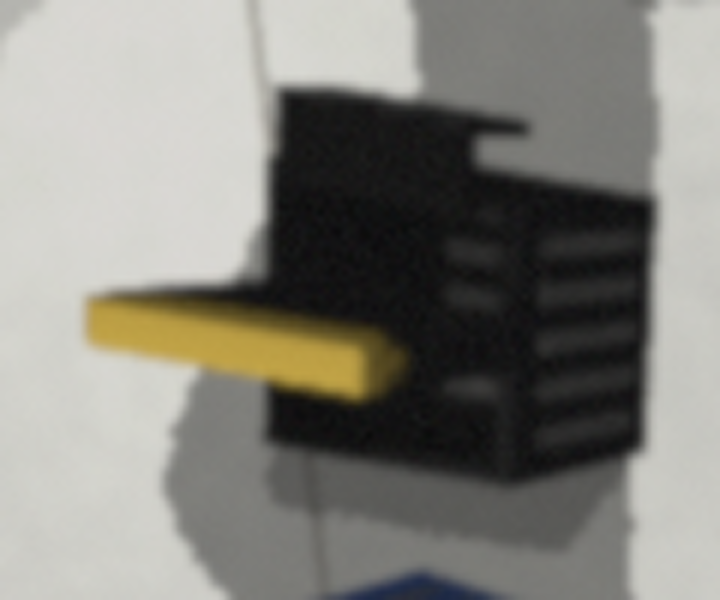

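View pics/w1b.png

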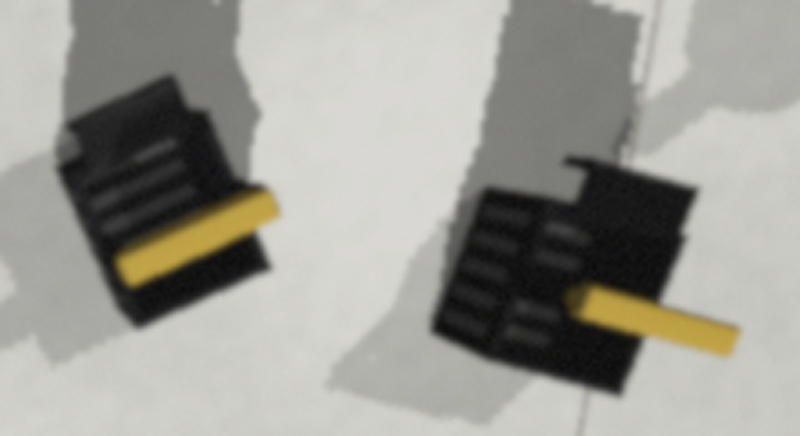

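View pics/w1c.png

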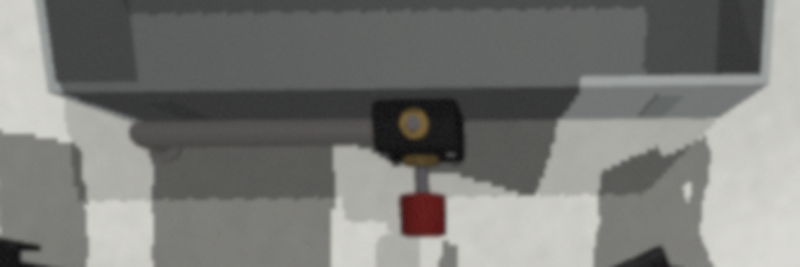

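```bash
python3 -m creep '{"xyz":[[20,-12,10],[20,-12,30],[20,-12,35],[20,-12,35],[20,-12,35]],"spin":[0,0,0,0,0]}'; python3 -m creep '{"xyz":[[0,0,0],[0,0,0]],"spin":[0,0]}'
python3 - <<'E'
from h import *
m=np.load('pics/w1.npy',allow_pickle=True).item()
for p in [(113.4,40.5),(435.6,36.9)]: print(onz(m,p,.105).round(4))
delta(.513,.009,.06,.053)
m=ctrl.camera_model('wrist');im=ctrl.camera('wrist')
cv2.imwrite('pics/w2.png',im[:,:,::-1]);np.save('pics/w2.npy',m,allow_pickle=True)
E
```

```text
time_s: 3.12
ee_pos: [0.5177, 0.0145, 0.2533]
eef_rot: [3.142, -0.0, 0.055]
force: [0.7, -0.1, -0.1]
grip_width: 0.0938
time_s: 3.38
ee_pos: [0.5172, 0.014, 0.2557]
eef_rot: [3.141, -0.001, 0.054]
force: [0.2, 0.3, 0.2]
grip_width: 0.094
[0.5637 0.2111 0.105 ]
[ 0.5886 -0.1853  0.105 ]
t 3.38 pos [0.5172 0.014  0.2557] rot [ 3.1414e+00 -1.1000e-03  5.3600e-02] grip 94.0 F [0.2 0.3 0.2]
shift mm [ -4.7   4.7 195.7] spin 0.001
```

View pics/w2.png

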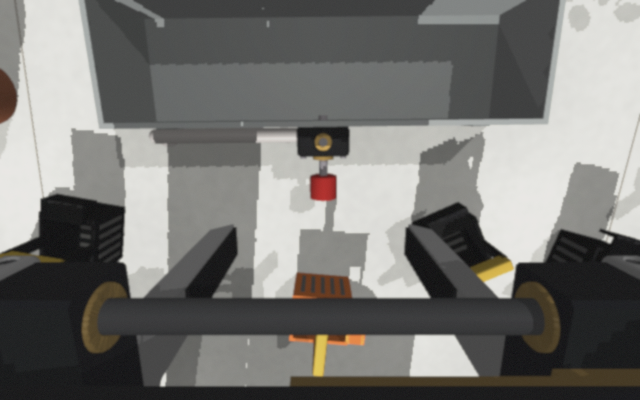

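The wrist view shows the front rim corners near (103,127) and (547,121), with the red knob at (322,187).

Run:
```python
from h import *
im=cv2.imread('pics/w2.png')
a=cv2.resize(im[90:140,80:150],(700,500),interpolation=cv2.INTER_CUBIC)[::1]
b=cv2.resize(im[90:140,520:590],(700,500),interpolation=cv2.INTER_CUBIC)
cv2.imwrite('pics/w2a.png',cv2.resize(np.hstack([a,b]),(800,286)))
m=np.load('pics/w2.npy',allow_pickle=True).item()
rgb=im[:,:,::-1].copy()
h=cv2.cvtColor(rgb,cv2.COLOR_RGB2HSV)
red=cv2.inRange(h,(0,150,50),(4,255,255))|cv2.inRange(h,(172,130,50),(180,255,255))
for a,c,r in blobs(red,30): print('red',a,c,r,onz(m,c,.065).round(4))
ys,xs=np.where(red);print(xs.min(),xs.max(),ys.min(),ys.max(),onz(m,(322,ys.min()),.068),onz(m,(322,ys.max()+1),.068),onz(m,(322,ys.max()+1),.055))
```

```text
red 532 [323.0018797  187.44172932] ((322.5, 187.5), (23.0, 23.0), 90.0) [0.5114 0.0104 0.065 ]
311 334 176 199 [0.52407843 0.01220453 0.068     ] [0.49855234 0.01081624 0.068     ] [0.49530516 0.01056897 0.055     ]
```

View pics/w2a.png

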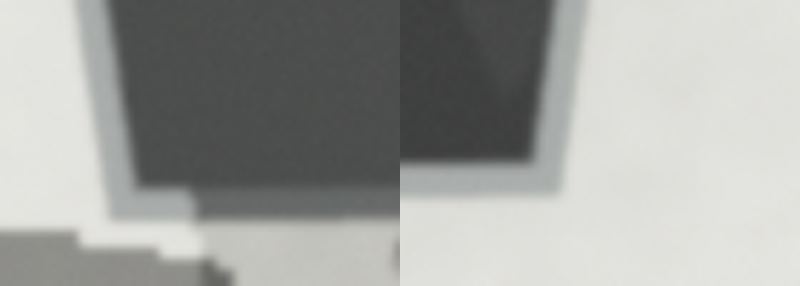

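Run:
```python
from h import *
m=np.load('pics/w2.npy',allow_pickle=True).item()
a=onz(m,(98.8,128),.105);b=onz(m,(547.6,123.3),.105);d=a-b
yaw=np.arctan2(-d[0],d[1]);x=np.array([np.cos(yaw),np.sin(yaw)])
o=(a+b)[:2]/2+.06*x
print(a,b,np.linalg.norm(d),yaw,'origin',o,'knob',o-.125*x)
```

```text
[0.56332999 0.21384407 0.105     ] [ 0.58871899 -0.18521341  0.105     ] 0.3998643171417033 0.06353678284986093 origin [0.63590342 0.01812497] knob [0.51115564 0.01018822]
```

```bash
python3 -m creep '{"xyz":[[-3,2,0],[-3,2,40],[0,0,40],[0,0,40],[0,0,40]],"spin":[-0.01,0,0,0,0]}' 60; python3 -m creep '{"xyz":[[0,0,37],[0,0,0],[0,0,0]],"spin":[0,0,0]}'
python3 -c "
from h import *
delta(.5112,.0104,.058,.0635)"
```

```text
time_s: 4.05
ee_pos: [0.5115, 0.0097, 0.0943]
eef_rot: [3.141, -0.002, 0.063]
force: [0.1, -0.3, 0.7]
grip_width: 0.06
time_s: 4.42
ee_pos: [0.5123, 0.0099, 0.0593]
eef_rot: [3.141, -0.002, 0.063]
force: [0.2, -1.3, 0.5]
grip_width: 0.0598
t 4.42 pos [0.5123 0.0099 0.0593] rot [ 3.1413e+00 -2.3000e-03  6.2900e-02] grip 59.8 F [ 0.2 -1.3  0.5]
shift mm [-1.1 -0.6  1.3] spin -0.001
```

```bash
python3 -m creep '{"xyz":[[0,0,0],[0,0,0],[0,0,0],[0,0,0],[0,0,0]],"spin":[0,0,0,0,0]}' 20 30; python3 -m creep '{"xyz":[[-6,0,0],[-6,0,0],[-6,0,0],[-6,0,0],[-6,0,0]],"spin":[0,0,0,0,0]}';python3 -m creep '{"xyz":[[-1,0,0],[0,0,0],[0,0,0],[0,0,0]],"spin":[0,0,0,0]}'
```

```text
time_s: 5.05
ee_pos: [0.5115, 0.0109, 0.0578]
eef_rot: [-3.14, -0.0, 0.063]
force: [-2.0, 6.4, 4.7]
grip_width: 0.0295
time_s: 5.68
ee_pos: [0.4814, 0.009, 0.0578]
eef_rot: [-3.14, -0.0, 0.063]
force: [13.7, 8.5, 1.6]
grip_width: 0.0294
time_s: 6.18
ee_pos: [0.4815, 0.0089, 0.0578]
eef_rot: [-3.14, -0.003, 0.063]
force: [6.1, 8.4, -2.2]
grip_width: 0.0291
```

```bash
python3 -m creep '{"xyz":[[1,0,0],[0,0,0],[0,0,0],[0,0,0],[0,0,0]],"spin":[0,0,0,0,0]}' 60; python3 -m creep '{"xyz":[[0,0,-20],[0,0,-40],[0,0,-40],[0,0,-60],[0,0,0]],"spin":[0,0,0,0,0]}';python3 -m creep '{"xyz":[[-30,0,-30],[-30,0,-30],[-30,0,-30],[0,0,0],[0,0,0]],"spin":[0,0,0,0,0]}' 40
python3 - <<'E'
from h import *
delta(.442,-.147,.2)
m=ctrl.camera_model('wrist');im=ctrl.camera('wrist')
cv2.imwrite('pics/w3.png',im[:,:,::-1]);np.save('pics/w3.npy',m,allow_pickle=True)
h=cv2.cvtColor(im,cv2.COLOR_RGB2HSV)
red=cv2.inRange(h,(0,150,50),(4,255,255))|cv2.inRange(h,(172,130,50),(180,255,255))
for a,c,r in blobs(red,30): print('red',a,c,onz(m,c,.065).round(4))
for a,c,r in blobs(yellow(im),80):
    b=cv2.boxPoints(r)
    e=[(b[i]+b[(i+1)%4])/2 for i in range(4)]
    L=[np.linalg.norm(b[i]-b[(i+1)%4]) for i in range(4)]
    k=int(np.argmin(L)); p,q=onz(m,e[k],.110),onz(m,e[(k+2)%4],.110)
    print(a,c.round(1),onz(m,c,.110)[:2].round(4),'bar yaw',np.arctan2(*(q-p)[[1,0]]).round(3),'len',np.linalg.norm(q-p).round(3))
E
```

```text
time_s: 6.8
ee_pos: [0.4815, 0.0082, 0.0574]
eef_rot: [3.142, 0.0, 0.063]
force: [0.2, 0.2, -0.1]
grip_width: 0.0596
time_s: 7.42
ee_pos: [0.483, 0.0081, 0.2215]
eef_rot: [3.141, -0.007, 0.063]
force: [-0.4, -0.8, -1.0]
grip_width: 0.0599
time_s: 8.05
ee_pos: [0.3919, 0.0025, 0.3061]
eef_rot: [-3.141, 0.001, 0.063]
force: [0.6, -1.4, -0.2]
grip_width: 0.0399
t 8.05 pos [0.3919 0.0025 0.3061] rot [-3.1414e+00  1.4000e-03  6.2700e-02] grip 39.9 F [ 0.6 -1.4 -0.2]
shift mm [ 40.8 152.4 106. ] spin None
red 435 [320.08735632  95.42298851] [0.4806 0.0081 0.065 ]
838 [ 43.2 127.1] [0.4296 0.2884] bar yaw 1.439 len 0.065
881 [465.8 142.1] [ 0.4415 -0.1453] bar yaw 2.065 len 0.063
556 [616.9 170.7] [ 0.4218 -0.3095] bar yaw -1.786 len 0.051
586 [315.8 215.8] [0.3525 0.0047] bar yaw 3.114 len 0.061
793 [ 36.3 232.8] [0.3138 0.3111] bar yaw -1.896 len 0.062
```

View pics/w3.png

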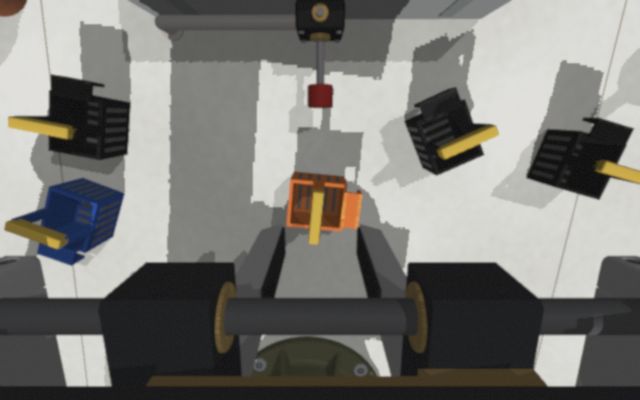

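```bash
python3 -m creep '{"xyz":[[0,0,0],[0,0,0],[0,0,0],[0,0,0],[0,0,0]],"spin":[-0.18,-0.18,-0.18,-0.18,-0.18]}' ; python3 -m creep '{"xyz":[[0,0,0],[0,0,0],[0,0,0],[0,0,0],[0,0,0]],"spin":[-0.18,-0.18,-0.18,-0.18,-0.18]}' ;python3 -m creep '{"xyz":[[0,0,0],[0,0,0],[0,0,0]],"spin":[-0.18,-0.027,0]}'
python3 -c "
from h import *
delta(.4415,-.146,.2,2.07)"
```

```text
time_s: 8.72
ee_pos: [0.3921, 0.0026, 0.3059]
eef_rot: [-3.139, 0.001, 0.969]
force: [-0.2, 0.8, -0.1]
grip_width: 0.0399
time_s: 9.35
ee_pos: [0.3921, 0.0026, 0.306]
eef_rot: [-3.139, -0.001, 1.869]
force: [-0.0, 0.2, -0.9]
grip_width: 0.0395
time_s: 9.72
ee_pos: [0.3919, 0.0026, 0.3067]
eef_rot: [-3.14, -0.001, 2.067]
force: [0.1, 0.5, -0.9]
grip_width: 0.0404
t 9.72 pos [0.3919 0.0026 0.3067] rot [-3.1404e+00 -8.0000e-04  2.0666e+00] grip 40.4 F [ 0.1  0.5 -0.9]
shift mm [-154.4  -26.9  106.7] spin -0.003
```

```bash
python3 -m creep '{"xyz":[[-38,-7,16],[-39,-7,30],[-39,-7,30],[-39,-7,30],[0,0,0]],"spin":[0,0,0,0,0]}';python3 -m creep '{"xyz":[[0,0,0]],"spin":[0]}'
python3 - <<'E'
from h import *
delta(.4415,-.146,.109,2.07)
m=ctrl.camera_model('wrist');im=ctrl.camera('wrist')
cv2.imwrite('pics/w4.png',im[:,:,::-1])
for a,c,r in blobs(yellow(im),200):
    b=cv2.boxPoints(r)
    e=[(b[i]+b[(i+1)%4])/2 for i in range(4)]
    L=[np.linalg.norm(b[i]-b[(i+1)%4]) for i in range(4)]
    k=int(np.argmin(L)); p,q=onz(m,e[k],.110),onz(m,e[(k+2)%4],.110)
    print(a,c.round(1),onz(m,c,.110)[:2].round(4),'bar yaw',np.arctan2(*(q-p)[[1,0]]).round(3),'len',np.linalg.norm(q-p).round(3))
E
```

```text
time_s: 10.35
ee_pos: [0.4407, -0.1483, 0.1989]
eef_rot: [-3.139, -0.004, 2.064]
force: [0.1, 0.2, 0.5]
grip_width: 0.0404
time_s: 10.48
ee_pos: [0.4414, -0.1466, 0.2017]
eef_rot: [3.142, -0.0, 2.068]
force: [0.4, 0.3, 0.7]
grip_width: 0.0402
t 10.47 pos [ 0.4414 -0.1466  0.2017] rot [ 3.1415e+00 -1.0000e-04  2.0680e+00] grip 40.2 F [0.4 0.3 0.7]
shift mm [ 0.5  0.4 92.7] spin -0.002
1232 [322.  204.8] [ 0.4409 -0.145 ] bar yaw -1.073 len 0.062
```

View pics/w4.png

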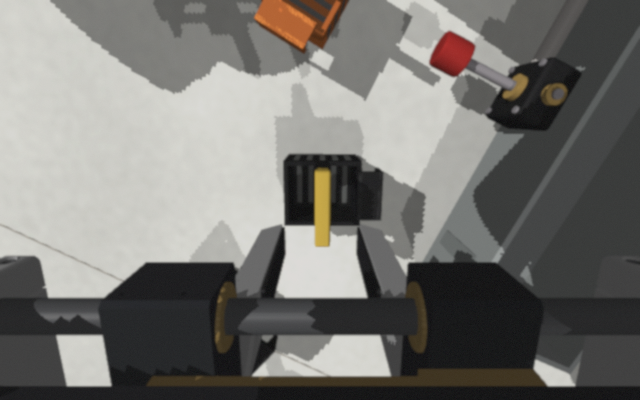

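```bash
python3 -m creep '{"xyz":[[1,0,30],[0,0,30],[0,0,20],[0,0,12],[0,0,0]],"spin":[0,0,0,0,0]}';python3 -m creep '{"xyz":[[0,0,0],[0,0,0],[0,0,0],[0,0,0],[0,0,0]],"spin":[0,0,0,0,0]}' 4 30; python3 -m creep '{"xyz":[[0,0,-10],[0,0,-30],[0,0,-40],[0,0,-40],[0,0,-35]],"spin":[0,0,0,0,0]}'; python3 -m creep '{"xyz":[[0,0,0],[0,0,0]],"spin":[0,0]}'
python3 - <<'E'
from h import *
yw=.0635;o=np.array([.6359,.0181]);R=np.array([[np.cos(yw),-np.sin(yw)],[np.sin(yw),np.cos(yw)]])
for y in (-.12,0,.12): print(y,(o+R@[.0155,y]).round(4))
delta(*(o+R@[.0155,0]),.26,np.pi/2+yw)
cv2.imwrite('pics/w5.png',ctrl.camera('wrist')[:,:,::-1])
E
```

```text
time_s: 11.15
ee_pos: [0.4409, -0.1457, 0.1097]
eef_rot: [-3.142, -0.0, 2.07]
force: [0.3, 0.5, -0.2]
grip_width: 0.04
time_s: 11.78
ee_pos: [0.4409, -0.1461, 0.1096]
eef_rot: [3.141, 0.0, 2.07]
force: [0.8, 0.5, 1.5]
grip_width: 0.0119
time_s: 12.4
ee_pos: [0.4406, -0.146, 0.2665]
eef_rot: [3.141, 0.001, 2.07]
force: [0.9, -0.1, -2.3]
grip_width: 0.0117
time_s: 12.65
ee_pos: [0.4404, -0.1459, 0.2635]
eef_rot: [-3.141, -0.001, 2.07]
force: [-0.8, 1.1, -2.7]
grip_width: 0.0118
-0.12 [ 0.659  -0.1007]
0 [0.6514 0.0191]
0.12 [0.6438 0.1388]
t 12.65 pos [ 0.4404 -0.1459  0.2635] rot [-3.1407e+00 -1.1000e-03  2.0698e+00] grip 11.8 F [-0.8  1.1 -2.7]
shift mm [ 43.9 264.2   3.3] spin 0.435
```

View pics/w5.png

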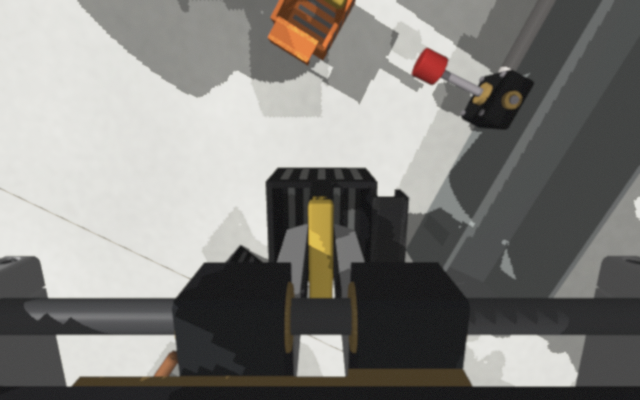

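```bash
python3 -m creep '{"xyz":[[0,0,0],[0,0,0],[0,0,0],[0,0,0],[0,0,0]],"spin":[0.11,0.11,0.11,0.105,0]}'
python3 -c "
from h import *
delta(.6514,.0191,.26,1.6343)"
```

```text
time_s: 13.32
ee_pos: [0.4405, -0.1459, 0.2633]
eef_rot: [-3.14, -0.001, 1.635]
force: [0.9, 0.2, -2.2]
grip_width: 0.0117
t 13.32 pos [ 0.4405 -0.1459  0.2633] rot [-3.1398e+00 -9.0000e-04  1.6354e+00] grip 11.7 F [ 0.9  0.2 -2.2]
shift mm [151.1 221.1   3.1] spin 0.001
```

```bash
python3 -m creep '{"xyz":[[20,28,0],[33,49,0],[33,49,0],[33,49,0],[25,36,0]],"spin":[0,0,0,0,0]}';python3 -m creep '{"xyz":[[7,10,0],[0,0,0],[0,0,0],[0,0,0]],"spin":[0,0,0,0]}'
python3 - <<'E'
from h import *
delta(.6514,.0191,.15,1.6343)
for n in ('wrist','scene','side'): cv2.imwrite(f'pics/{n}6.png',ctrl.camera(n)[:,:,::-1])
E
```

```text
time_s: 13.95
ee_pos: [0.6434, 0.0129, 0.263]
eef_rot: [-3.14, -0.0, 1.639]
force: [-0.1, -0.8, -1.2]
grip_width: 0.0117
time_s: 14.45
ee_pos: [0.6513, 0.0179, 0.265]
eef_rot: [3.141, 0.0, 1.634]
force: [0.2, -0.7, -1.0]
grip_width: 0.0119
t 14.45 pos [0.6513 0.0179 0.265 ] rot [3.1411e+00 1.0000e-04 1.6341e+00] grip 11.9 F [ 0.2 -0.7 -1. ]
shift mm [  1.2   0.2 115. ] spin -0.0
```

View pics/wrist6.png

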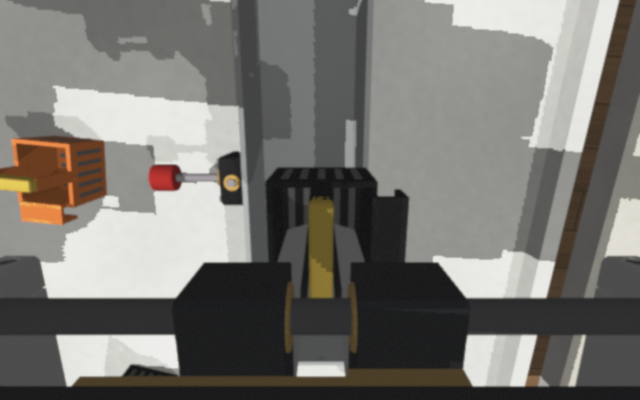

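View pics/scene6.png

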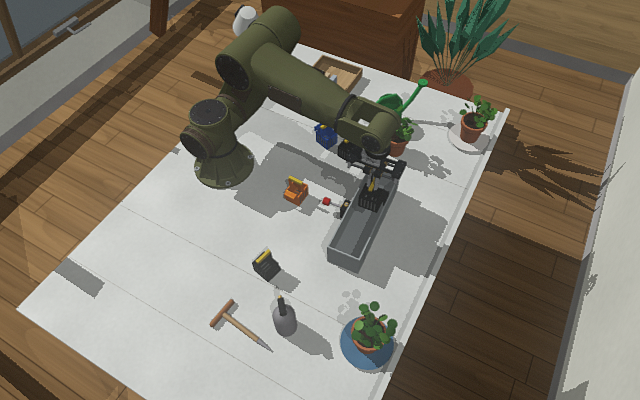

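Run:
```python
from h import *
im=cv2.imread('pics/wrist6.png')
cv2.imwrite('pics/w6a.png',cv2.resize(im[100:260,230:430],(800,640),interpolation=cv2.INTER_CUBIC)[:600])
m=ctrl.camera_model('wrist')
yw=.0635;o=np.array([.6359,.0181,0]);R=np.array([[np.cos(yw),-np.sin(yw),0],[np.sin(yw),np.cos(yw),0],[0,0,1]])
for row in (30,60,100,140):
    g=im[row].mean(1)
    cand=[c for c in range(230,390) if abs(g[c+1]-g[c-1])>14]
    print(row,[(c,round((R.T@(onz(m,(c,row),.105)-o))[0]*1000,1)) for c in cand])
```

```text
30 [(239, np.float64(-55.1)), (256, np.float64(-40.5)), (257, np.float64(-39.6)), (258, np.float64(-38.7)), (259, np.float64(-37.9)), (313, np.float64(8.6)), (314, np.float64(9.5)), (356, np.float64(45.6)), (365, np.float64(53.4)), (366, np.float64(54.2)), (367, np.float64(55.1)), (372, np.float64(59.4)), (373, np.float64(60.2))]
60 [(258, np.float64(-39.8)), (313, np.float64(8.5)), (355, np.float64(45.3)), (365, np.float64(54.1)), (366, np.float64(55.0)), (367, np.float64(55.9)), (371, np.float64(59.4)), (372, np.float64(60.2))]
100 [(261, np.float64(-38.6)), (290, np.float64(-12.4)), (291, np.float64(-11.5)), (314, np.float64(9.2)), (315, np.float64(10.1)), (354, np.float64(45.2)), (363, np.float64(53.3)), (364, np.float64(54.2)), (365, np.float64(55.1)), (369, np.float64(58.7)), (370, np.float64(59.7))]
140 [(238, np.float64(-61.4)), (239, np.float64(-60.5)), (240, np.float64(-59.5)), (243, np.float64(-56.8)), (244, np.float64(-55.8)), (245, np.float64(-54.9)), (246, np.float64(-54.0)), (261, np.float64(-40.1)), (262, np.float64(-39.2)), (263, np.float64(-38.2)), (313, np.float64(8.1)), (314, np.float64(9.0)), (344, np.float64(36.8)), (345, np.float64(37.7)), (346, np.float64(38.6)), (347, np.float64(39.6)), (353, np.float64(45.1)), (354, np.float64(46.1)), (355, np.float64(47.0)), (356, np.float64(47.9)), (357, np.float64(48.8)), (362, np.float64(53.5)), (363, np.float64(54.4)), (364, np.float64(55.3)), (368, np.float64(59.0)), (369, np.float64(60.0))]
```

View pics/w6a.png

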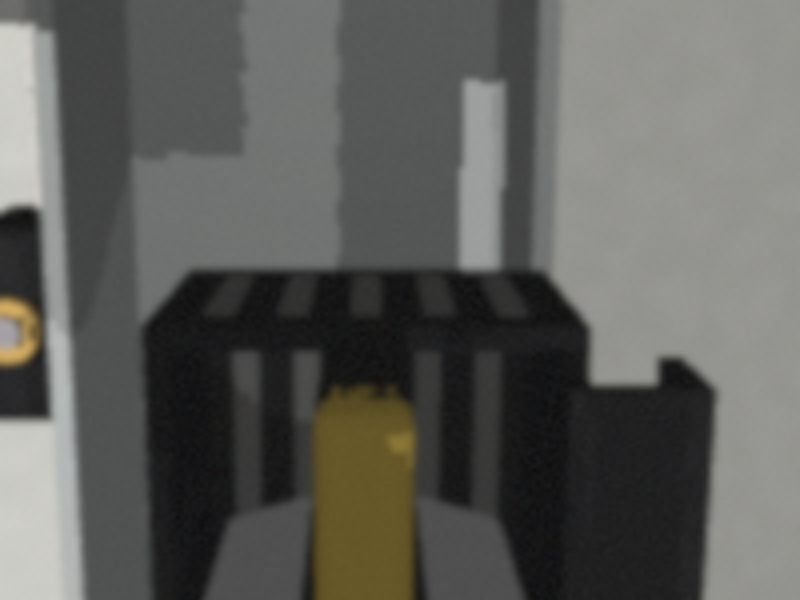

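```bash
python3 -m creep '{"xyz":[[1,0,25],[0,0,25],[0,0,20],[0,0,15],[0,0,10]],"spin":[0,0,0,0,0]}';python3 -m creep '{"xyz":[[0,0,7],[0,0,5],[0,0,3],[0,0,2],[0,0,0]],"spin":[0,0,0,0,0]}'
```

```text
time_s: 15.22
ee_pos: [0.6516, 0.0197, 0.1689]
eef_rot: [-3.141, 0.0, 1.635]
force: [0.1, 0.3, -1.7]
grip_width: 0.0117
time_s: 15.85
ee_pos: [0.6517, 0.0198, 0.1525]
eef_rot: [3.141, 0.0, 1.635]
force: [-0.4, 0.1, -1.7]
grip_width: 0.0119
```

```bash
python3 -m creep '{"xyz":[[0,0,1.5],[0,0,0],[0,0,0]],"spin":[0,0,0]}'; python3 -m creep '{"xyz":[[0,0,0],[0,0,0],[0,0,0],[0,0,0],[0,0,0]],"spin":[0,0,0,0,0]}' 40;python3 -m creep '{"xyz":[[0,0,-20],[0,0,-40],[0,0,-50],[0,0,-50],[0,0,0]],"spin":[0,0,0,0,0]}'
python3 - <<'E'
from h import *
for n in ('wrist','scene'): cv2.imwrite(f'pics/{n}7.png',ctrl.camera(n)[:,:,::-1])
E
```

```text
time_s: 16.23
ee_pos: [0.6517, 0.0197, 0.151]
eef_rot: [3.141, 0.0, 1.635]
force: [0.9, -0.3, -2.4]
grip_width: 0.0116
time_s: 16.85
ee_pos: [0.6517, 0.0198, 0.151]
eef_rot: [3.142, 0.0, 1.635]
force: [-0.2, 0.2, 0.0]
grip_width: 0.0402
time_s: 17.48
ee_pos: [0.6524, 0.0198, 0.3155]
eef_rot: [3.134, 0.001, 1.635]
force: [-0.1, 0.3, 0.2]
grip_width: 0.0402
```

View pics/wrist7.png

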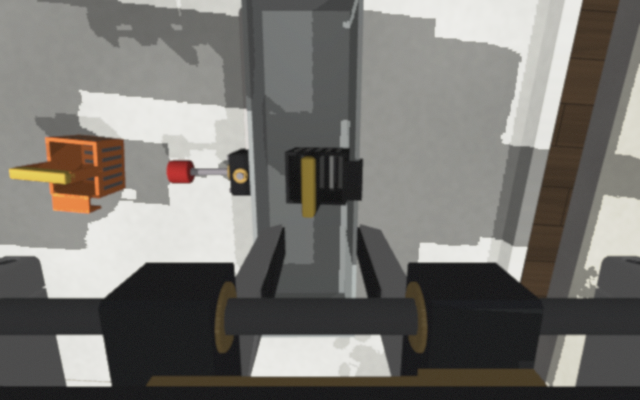

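```bash
python3 -m creep '{"xyz":[[0,0,0],[0,0,0],[0,0,0]],"spin":[0.145,0.145,0]}'
python3 -c "
from h import *
delta(.421,-.25,.31,1.345)"
```

```text
time_s: 17.95
ee_pos: [0.6514, 0.0197, 0.3093]
eef_rot: [-3.139, 0.0, 1.346]
force: [0.8, -0.2, -0.1]
grip_width: 0.04
t 17.95 pos [0.6514 0.0197 0.3093] rot [-3.1392e+00  5.0000e-04  1.3456e+00] grip 40.0 F [ 0.8 -0.2 -0.1]
shift mm [-3.144e+02 -1.644e+02 -1.000e-01] spin 0.001
```

```bash
python3 -m creep '{"xyz":[[-40,-16,0],[-50,-20,0],[-50,-20,0],[-50,-20,0],[-50,-20,0]],"spin":[0,0,0,0,0]}';python3 -m creep '{"xyz":[[-50,-20,20],[-50,-20,30],[-39,-13,30],[0,0,0],[0,0,0]],"spin":[0,0,0,0,0]}'
cat >> h.py <<'E'
def bars(name,z=.112):
    m=ctrl.camera_model('wrist');im=ctrl.camera('wrist')
    cv2.imwrite(f'pics/{name}.png',im[:,:,::-1])
    for a,c,r in blobs(yellow(im),200):
        b=cv2.boxPoints(r)
        e=[(b[i]+b[(i+1)%4])/2 for i in range(4)]
        L=[np.linalg.norm(b[i]-b[(i+1)%4]) for i in range(4)]
        k=int(np.argmin(L)); p,q=onz(m,e[k],z),onz(m,e[(k+2)%4],z)
        print(a,c.round(1),onz(m,c,z)[:2].round(4),'bar yaw',np.arctan2(*(q-p)[[1,0]]).round(3),'len',np.linalg.norm(q-p).round(3))
E
python3 -c "
from h import *
delta(.421,-.316,.109,1.345);bars('w8')"
```

```text
time_s: 18.58
ee_pos: [0.5029, -0.1938, 0.3102]
eef_rot: [-3.141, -0.0, 1.349]
force: [0.3, -0.8, 0.2]
grip_width: 0.04
time_s: 19.2
ee_pos: [0.4218, -0.3159, 0.2312]
eef_rot: [3.141, -0.0, 1.347]
force: [0.3, 0.4, -0.4]
grip_width: 0.04
t 19.2 pos [ 0.4218 -0.3159  0.2312] rot [ 3.1415e+00 -2.0000e-04  1.3467e+00] grip 40.0 F [ 0.3  0.4 -0.4]
shift mm [ -0.3  -0.8 122.2] spin 0.002
975 [320. 199.] [ 0.4208 -0.3167] bar yaw -1.796 len 0.059
```

View pics/w8.png

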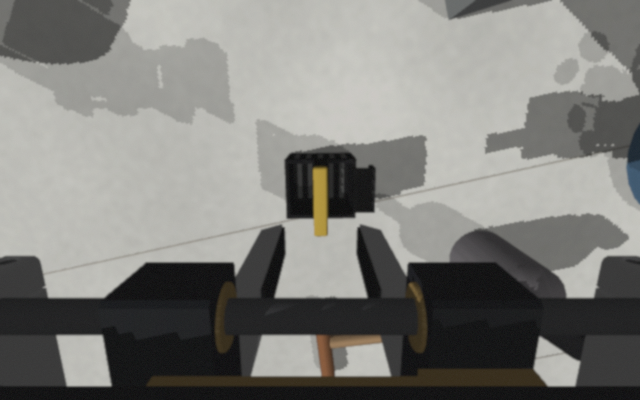

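Run:
```python
from h import *
m=ctrl.camera_model('scene')
print(onz(m,(285,325),0.02),onz(m,(281,299),.165))
```

```text
[ 0.5864377  -0.45847227  0.02      ] [ 0.57069398 -0.43358283  0.165     ]
```

```bash
python3 -m creep '{"xyz":[[0,-1,30],[0,0,30],[0,0,30],[0,0,20],[0,0,12]],"spin":[0,0,0,0,0]}';python3 -m creep '{"xyz":[[0,0,0],[0,0,0],[0,0,0],[0,0,0],[0,0,0]],"spin":[0,0,0,0,0]}' 4 30; python3 -m creep '{"xyz":[[0,0,-10],[0,0,-30],[0,0,-40],[0,0,-40],[0,0,-35]],"spin":[0,0,0,0,0]}'; python3 -m creep '{"xyz":[[0,0,0],[0,0,0],[0,0,0]],"spin":[-0.145,-0.144,0]}'
python3 -c "
from h import *
delta(.659,-.1007,.265,1.6343)"
```

```text
time_s: 19.88
ee_pos: [0.4212, -0.3153, 0.1087]
eef_rot: [3.141, 0.0, 1.347]
force: [1.0, -0.3, -0.2]
grip_width: 0.0398
time_s: 20.5
ee_pos: [0.4209, -0.3162, 0.1096]
eef_rot: [3.14, 0.0, 1.345]
force: [0.9, 1.2, 4.9]
grip_width: 0.0115
time_s: 21.12
ee_pos: [0.4203, -0.3158, 0.2659]
eef_rot: [3.141, 0.0, 1.345]
force: [-0.0, -0.1, -1.1]
grip_width: 0.0116
time_s: 21.5
ee_pos: [0.4203, -0.3159, 0.2642]
eef_rot: [-3.141, -0.0, 1.633]
force: [-0.3, 0.7, -1.4]
grip_width: 0.0118
t 21.5 pos [ 0.4203 -0.3159  0.2642] rot [-3.1413e+00 -1.0000e-04  1.6329e+00] grip 11.8 F [-0.3  0.7 -1.4]
shift mm [200.  251.5  -0.8] spin -0.001
```

```bash
python3 -m creep '{"xyz":[[20,26,0],[40,50,0],[40,50,0],[40,50,0],[40,50,0]],"spin":[0,0,0,0,0]}';python3 -m creep '{"xyz":[[20,25.5,0],[0,0,0],[0,0,0],[0,0,0]],"spin":[0,0,0,0]}'
python3 -c "
from h import *
delta(.659,-.1007,.151,1.6343);bars('w9')"
```

```text
time_s: 22.12
ee_pos: [0.6314, -0.1247, 0.2641]
eef_rot: [-3.141, 0.0, 1.63]
force: [-0.5, -0.7, -0.5]
grip_width: 0.0116
time_s: 22.62
ee_pos: [0.6539, -0.1056, 0.2643]
eef_rot: [3.141, 0.0, 1.632]
force: [-0.2, 0.4, -1.3]
grip_width: 0.0119
t 22.62 pos [ 0.6539 -0.1056  0.2643] rot [3.1415e+00 1.0000e-04 1.6316e+00] grip 11.9 F [-0.2  0.4 -1.3]
shift mm [  4.6   5.4 113.3] spin -0.003
1500 [314.1  40.7] [0.6401 0.0226] bar yaw -1.515 len 0.065
205 [ 6.1 45.2] [0.3794 0.0033] bar yaw 0.06 len 0.014
2267 [320.5 248.3] [ 0.6569 -0.1643] bar yaw -1.51 len 0.102
```

View pics/w9.png

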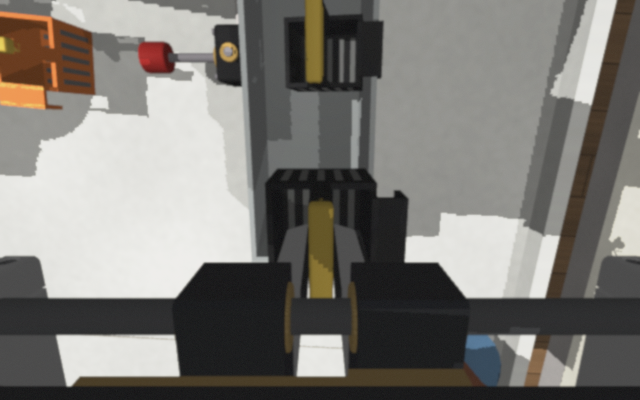

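```bash
python3 -m creep '{"xyz":[[4.6,5.4,0],[0,0,0],[0,0,0]],"spin":[-0.003,0,0]}'; python3 -c "
from h import *
delta(.659,-.1007,.151,1.6343)"
```

```text
time_s: 23.05
ee_pos: [0.6595, -0.0997, 0.2639]
eef_rot: [-3.141, -0.0, 1.637]
force: [-0.5, -0.7, -1.1]
grip_width: 0.0119
t 23.05 pos [ 0.6595 -0.0997  0.2639] rot [-3.1415 -0.      1.6368] grip 11.9 F [-0.5 -0.7 -1.1]
shift mm [ -0.9  -0.6 112.9] spin 0.003
```

```bash
python3 -m creep '{"xyz":[[0,-0.5,25],[0,0,25],[0,0,20],[0,0,15],[0,0,10]],"spin":[0,0,0,0,0]}';python3 -m creep '{"xyz":[[0,0,7],[0,0,5],[0,0,3],[0,0,2],[0,0,1]],"spin":[0,0,0,0,0]}';python3 -m creep '{"xyz":[[0,0,0],[0,0,0]],"spin":[0,0]}'
```

```text
time_s: 23.68
ee_pos: [0.659, -0.0998, 0.1684]
eef_rot: [-3.141, -0.0, 1.637]
force: [-0.1, -0.5, -1.2]
grip_width: 0.0119
time_s: 24.3
ee_pos: [0.6591, -0.0998, 0.1511]
eef_rot: [3.141, 0.0, 1.637]
force: [-0.8, -0.5, -2.0]
grip_width: 0.0119
time_s: 24.55
ee_pos: [0.6591, -0.0998, 0.1511]
eef_rot: [3.141, 0.0, 1.637]
force: [-0.2, 0.6, -0.7]
grip_width: 0.0115
```

```bash
python3 -m creep '{"xyz":[[0,0,0],[0,0,0],[0,0,0],[0,0,0],[0,0,0]],"spin":[0,0,0,0,0]}' 40;python3 -m creep '{"xyz":[[0,0,-20],[0,0,-40],[0,0,-50],[0,0,-50],[0,0,0]],"spin":[0,0,0,0,0]}'
python3 -m creep '{"xyz":[[0,0,0],[0,0,0]],"spin":[0.07,0]}'
python3 -c "
from h import *
delta(.4295,.289,.3,1.435);bars('w10',.15)"
```

```text
time_s: 25.18
ee_pos: [0.659, -0.0998, 0.151]
eef_rot: [3.142, 0.0, 1.637]
force: [0.3, -0.1, -0.1]
grip_width: 0.0402
time_s: 25.8
ee_pos: [0.6597, -0.0999, 0.3156]
eef_rot: [3.134, 0.002, 1.637]
force: [0.6, 0.1, -0.6]
grip_width: 0.04
time_s: 26.05
ee_pos: [0.6589, -0.0997, 0.3098]
eef_rot: [-3.14, -0.0, 1.567]
force: [-0.2, 1.0, -0.8]
grip_width: 0.0401
t 26.05 pos [ 0.6589 -0.0997  0.3098] rot [-3.1402e+00 -3.0000e-04  1.5671e+00] grip 40.1 F [-0.2  1.  -0.8]
shift mm [ 387.9 -230.8   10.3] spin 0.132
1138 [300.7  58.8] [0.6412 0.016 ] bar yaw -1.519 len 0.06
613 [23.9 78.9] [3.944e-01 3.000e-04] bar yaw 3.137 len 0.045
896 [310.5 189.3] [ 0.6485 -0.1012] bar yaw -1.5 len 0.06
```

View pics/w10.png

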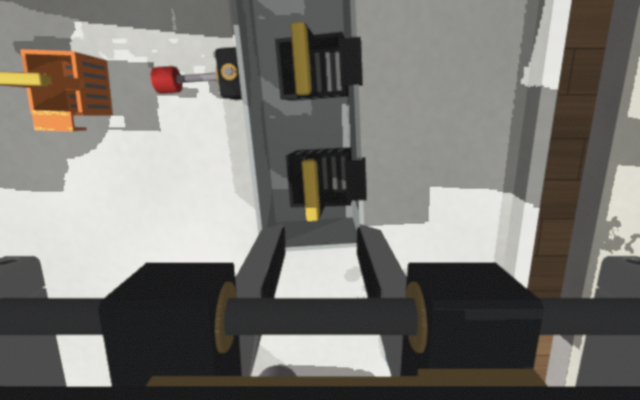

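```bash
python3 -m creep '{"xyz":[[0,0,0],[0,0,0]],"spin":[0.132,0]}'; python3 -c "
from h import *
delta(.4295,.289,.23,1.435)
m=ctrl.camera_model('scene')
print('pot',onz(m,(397,152),.0),onz(m,(398,130),.13))"
```

```text
time_s: 26.35
ee_pos: [0.659, -0.0998, 0.3105]
eef_rot: [-3.141, -0.0, 1.437]
force: [-0.4, -0.0, -0.6]
grip_width: 0.0399
t 26.35 pos [ 0.659  -0.0998  0.3105] rot [-3.1409e+00 -1.0000e-04  1.4366e+00] grip 39.9 F [-0.4 -0.  -0.6]
shift mm [ 354.6 -279.4   80.7] spin 0.002
pot [0.60337185 0.40698059 0.        ] [0.59141841 0.4039534  0.13      ]
```

```bash
python3 -m creep '{"xyz":[[20,-16,0],[44,-35,0],[44,-35,0],[44,-35,0],[44,-35,0]],"spin":[0,0,0,0,0]}';python3 -m creep '{"xyz":[[44,-35,0],[44,-35,20],[44,-34,30],[27,-19.4,30],[0,0,0]],"spin":[0,0,0,0,0]}';python3 -m creep '{"xyz":[[0,0,0],[0,0,0]],"spin":[0,0]}';python3 -c "
from h import *
delta(.4295,.289,.109,1.435);bars('w11')"
```

```text
time_s: 26.98
ee_pos: [0.5298, 0.1169, 0.3109]
eef_rot: [3.141, -0.0, 1.439]
force: [0.6, 1.0, -0.0]
grip_width: 0.0399
time_s: 27.6
ee_pos: [0.429, 0.2903, 0.2293]
eef_rot: [-3.139, 0.002, 1.441]
force: [0.3, -0.8, 0.5]
grip_width: 0.0401
time_s: 27.85
ee_pos: [0.4315, 0.2886, 0.2322]
eef_rot: [3.14, -0.001, 1.434]
force: [-0.6, 0.9, 0.2]
grip_width: 0.0399
t 27.85 pos [0.4315 0.2886 0.2322] rot [ 3.1403e+00 -9.0000e-04  1.4345e+00] grip 39.9 F [-0.6  0.9  0.2]
shift mm [ -0.   -2.2 123.2] spin -0.001
1183 [178.1 185.5] [0.3146 0.3153] bar yaw -1.875 len 0.059
1006 [317.8 191. ] [0.4297 0.2947] bar yaw -1.71 len 0.06
```

View pics/w11.png

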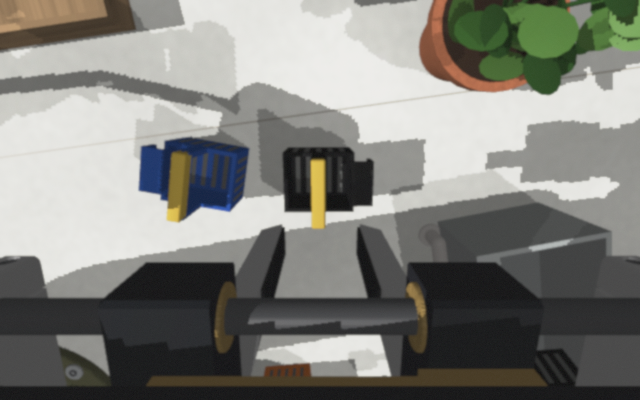

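```bash
python3 -m creep '{"xyz":[[4.5,-2,30],[0,0,30],[0,0,30],[0,0,20],[0,0,13]],"spin":[0,0,0,0,0]}';python3 -m creep '{"xyz":[[0,0,0],[0,0,0],[0,0,0],[0,0,0],[0,0,0]],"spin":[0,0,0,0,0]}' 4 30; python3 -m creep '{"xyz":[[0,0,-10],[0,0,-30],[0,0,-40],[0,0,-40],[0,0,-35]],"spin":[0,0,0,0,0]}'; python3 -m creep '{"xyz":[[0,0,0],[0,0,0],[0,0,0]],"spin":[-0.1,-0.1,0]}'
python3 -c "
from h import *
delta(.6438,.1388,.265,1.6343);bars('w12',.27)"
```

```text
time_s: 28.52
ee_pos: [0.4297, 0.2936, 0.1078]
eef_rot: [-3.142, 0.0, 1.434]
force: [0.4, 0.1, 0.9]
grip_width: 0.0403
time_s: 29.15
ee_pos: [0.4297, 0.2942, 0.1089]
eef_rot: [3.14, -0.001, 1.435]
force: [2.4, -1.2, 5.5]
grip_width: 0.0119
time_s: 29.78
ee_pos: [0.4289, 0.2939, 0.2651]
eef_rot: [3.142, -0.0, 1.435]
force: [-0.6, 0.9, -2.0]
grip_width: 0.012
time_s: 30.15
ee_pos: [0.429, 0.294, 0.2635]
eef_rot: [-3.141, 0.0, 1.634]
force: [-0.9, -0.6, -3.1]
grip_width: 0.0117
t 30.15 pos [0.429  0.294  0.2635] rot [-3.1412e+00  1.0000e-04  1.6343e+00] grip 11.7 F [-0.9 -0.6 -3.1]
shift mm [-168.5  204.5   -1.6] spin -0.0
928 [197.2 159.4] [0.3704 0.339 ] bar yaw -1.887 len 0.029
2347 [320.4 247.9] [0.4281 0.3003] bar yaw -1.508 len 0.049
```

View pics/w12.png

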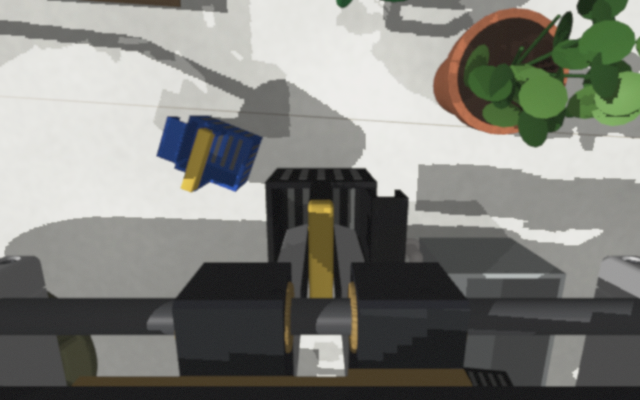

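```bash
python3 -m creep '{"xyz":[[-30,10,0],[-40,25,0],[-40,40,0],[-38.5,40,0],[-20,40,0]],"spin":[0,0,0,0,0]}';python3 -m creep '{"xyz":[[0,34,0],[0,15.5,0],[0,0,0],[0,0,0]],"spin":[0,0,0,0]}'
python3 -c "
from h import *
delta(.6438,.1388,.151,1.6343)"
```

```text
time_s: 30.82
ee_pos: [0.596, 0.1339, 0.2634]
eef_rot: [-3.141, 0.0, 1.631]
force: [0.1, 1.2, -0.9]
grip_width: 0.0117
time_s: 31.32
ee_pos: [0.6435, 0.1391, 0.2633]
eef_rot: [-3.141, 0.0, 1.634]
force: [-0.4, 0.2, -2.0]
grip_width: 0.0117
t 31.32 pos [0.6435 0.1391 0.2633] rot [-3.1412  0.      1.6341] grip 11.7 F [-0.4  0.2 -2. ]
shift mm [ -0.3   0.3 112.3] spin -0.0
```

```bash
python3 -m creep '{"xyz":[[0,0.3,25],[0,0,25],[0,0,20],[0,0,15],[0,0,10]],"spin":[0,0,0,0,0]}';python3 -m creep '{"xyz":[[0,0,7],[0,0,5],[0,0,3],[0,0,2],[0,0,1]],"spin":[0,0,0,0,0]}';python3 -m creep '{"xyz":[[0,0,0],[0,0,0]],"spin":[0,0]}'
```

```text
time_s: 31.95
ee_pos: [0.6441, 0.1391, 0.168]
eef_rot: [3.142, 0.0, 1.635]
force: [0.4, -0.2, -1.4]
grip_width: 0.0116
time_s: 32.58
ee_pos: [0.6445, 0.139, 0.1503]
eef_rot: [3.141, -0.0, 1.635]
force: [-0.0, 0.2, -1.4]
grip_width: 0.0118
time_s: 32.83
ee_pos: [0.6445, 0.139, 0.1504]
eef_rot: [3.141, -0.0, 1.635]
force: [0.0, 0.3, -1.7]
grip_width: 0.0114
```

```bash
python3 -m creep '{"xyz":[[0,0,0],[0,0,0],[0,0,0],[0,0,0],[0,0,0]],"spin":[0,0,0,0,0]}' 40;python3 -m creep '{"xyz":[[0,0,-20],[0,0,-40],[0,0,-50],[0,0,-50],[0,0,0]],"spin":[0,0,0,0,0]}';python3 -m creep '{"xyz":[[-40,0,0],[-50,-20,0],[-40,-40,0],[0,-40,0],[0,0,0]],"spin":[0,0,0,0,0]}'
python3 -c "
from h import *
delta(.45,.01,.3,.0635);bars('w13',.15)
cv2.imwrite('pics/s13.png',ctrl.camera('scene')[:,:,::-1])"
```

```text
time_s: 33.45
ee_pos: [0.6444, 0.139, 0.1503]
eef_rot: [3.142, 0.0, 1.635]
force: [-0.0, -0.0, 0.7]
grip_width: 0.04
time_s: 34.08
ee_pos: [0.6451, 0.1391, 0.3148]
eef_rot: [3.134, -0.001, 1.635]
force: [0.5, -0.6, -1.0]
grip_width: 0.0403
time_s: 34.7
ee_pos: [0.5513, 0.0023, 0.3101]
eef_rot: [-3.141, -0.0, 1.634]
force: [1.0, 0.1, 0.8]
grip_width: 0.0398
t 34.7 pos [0.5513 0.0023 0.3101] rot [-3.1413e+00 -1.0000e-04  1.6338e+00] grip 39.8 F [1.  0.1 0.8]
shift mm [  14.  -100.6   10.2] spin 1.57
1106 [422.2  44.5] [0.6309 0.1349] bar yaw -1.497 len 0.06
856 [413.6 176.3] [0.6383 0.019 ] bar yaw -1.492 len 0.059
725 [133.7 165.6] [0.3732 0.0126] bar yaw -0.036 len 0.055
```

View pics/w13.png

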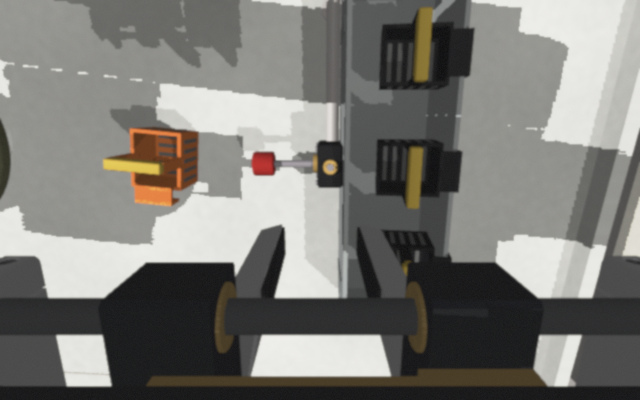

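View pics/s13.png

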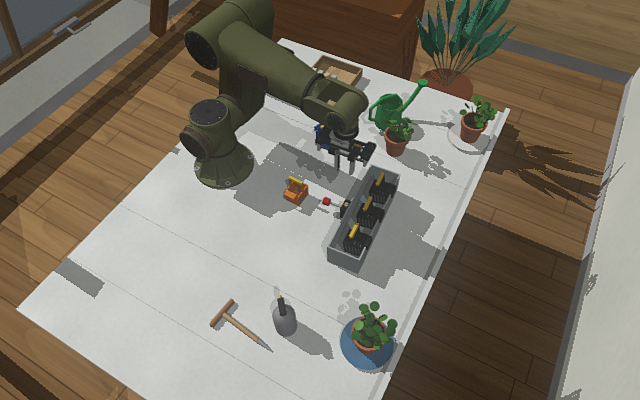

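```bash
python3 -m creep '{"xyz":[[0,-30,0],[0,-30,0],[0,0,0],[0,0,0],[0,0,0]],"spin":[0,0,0.18,0.18,0.18]}' 60;python3 -m creep '{"xyz":[[0,0,0],[0,0,0],[0,0,0],[0,0,0],[0,0,0]],"spin":[0.18,0.18,0.18,0.18,0.18]}'; python3 -m creep '{"xyz":[[0,0,0],[0,0,0]],"spin":[0.13,0]}'
python3 - <<'E'
from h import *
delta(.4815,.0088,.058,.0635)
m=ctrl.camera_model('wrist');im=ctrl.camera('wrist')
cv2.imwrite('pics/w14.png',im[:,:,::-1])
h=cv2.cvtColor(im,cv2.COLOR_RGB2HSV)
red=cv2.inRange(h,(0,150,50),(4,255,255))|cv2.inRange(h,(172,130,50),(180,255,255))
for a,c,r in blobs(red,30): print('red',a,c,onz(m,c,.065).round(4))
E
```

```text
time_s: 35.42
ee_pos: [0.4939, -0.0007, 0.3097]
eef_rot: [-3.141, 0.0, 1.09]
force: [0.2, 0.3, -0.4]
grip_width: 0.0602
time_s: 36.05
ee_pos: [0.494, -0.0007, 0.3096]
eef_rot: [-3.141, 0.001, 0.19]
force: [-0.7, -0.3, -0.3]
grip_width: 0.06
time_s: 36.3
ee_pos: [0.4938, -0.0007, 0.3097]
eef_rot: [-3.141, 0.001, 0.066]
force: [-0.0, 0.2, -0.0]
grip_width: 0.0596
t 36.3 pos [ 0.4938 -0.0007  0.3097] rot [-3.1415e+00  8.0000e-04  6.6300e-02] grip 59.6 F [-0.   0.2 -0. ]
shift mm [-11.4 -10.3 251.7] spin 0.003
red 411 [312.03892944 182.30900243] [0.4816 0.0082 0.065 ]
```

View pics/w14.png

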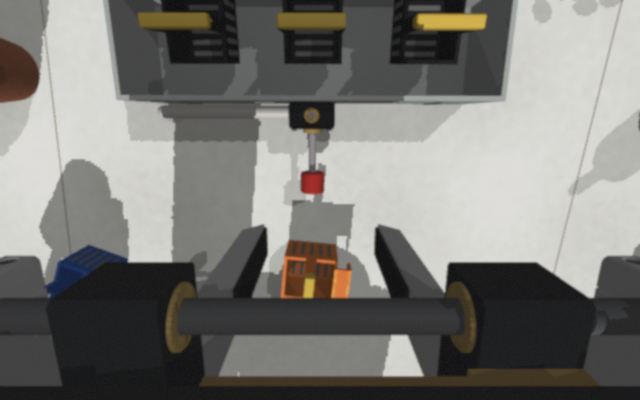

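Run:
```python
from h import *
m=ctrl.camera_model('wrist');im=ctrl.camera('wrist')
s=ctrl.camera_model('scene');si=ctrl.camera('scene')
yw=.0635;o=np.array([.6359,.0181,0]);R=np.array([[np.cos(yw),-np.sin(yw),0],[np.sin(yw),np.cos(yw),0],[0,0,1]])
W=[c for a,c,r in blobs(yellow(im),200)];S=[c for a,c,r in blobs(yellow(si),15)]
for w in W:
    c,d=ray(m,w);best=None
    for q in S:
        c2,d2=ray(s,q)
        A=np.stack([d,-d2],1);k=np.linalg.lstsq(A,c2-c,rcond=None)[0]
        p,p2=c+d*k[0],c2+d2*k[1];g=np.linalg.norm(p-p2)
        if best is None or g<best[0]: best=(g,(p+p2)/2,q)
    print(w.round(0),best[2].round(0),'gap',best[0].round(4),'trough xyz',(R.T@(best[1]-o)).round(4))
```

```text
[175.  20.] [380. 178.] gap 0.0016 trough xyz [0.0046 0.1175 0.1452]
[312.  20.] [367. 203.] gap 0.0009 trough xyz [ 0.0047 -0.0016  0.1459]
[450.  21.] [354. 230.] gap 0.0008 trough xyz [ 0.0044 -0.1221  0.1447]
[308. 287.] [295. 180.] gap 0.0138 trough xyz [-0.2789  0.0048  0.1066]
```

Triangulation puts all three handles at x ≈ +4.5 mm and z ≈ 145 mm in the trough frame, well inside the limits. Next I'll push the knob home.

```bash
python3 -m creep '{"xyz":[[-11.5,-10,20],[0,0,50],[0,0,50],[0,0,50],[0,0,40]],"spin":[0.003,0,0,0,0]}'; python3 -m creep '{"xyz":[[0,0,30],[0,0,12],[0,0,0],[0,0,0]],"spin":[0,0,0,0]}'
python3 -c "
from h import *
delta(.4815,.0085,.058,.0635)"
```

```text
time_s: 37.08
ee_pos: [0.4806, 0.0083, 0.0984]
eef_rot: [-3.141, 0.001, 0.064]
force: [0.4, 0.5, -0.1]
grip_width: 0.0596
time_s: 37.58
ee_pos: [0.4816, 0.0082, 0.0594]
eef_rot: [3.141, -0.002, 0.062]
force: [-0.6, 0.6, -0.0]
grip_width: 0.0599
t 37.58 pos [0.4816 0.0082 0.0594] rot [ 3.1414e+00 -1.8000e-03  6.2200e-02] grip 59.9 F [-0.6  0.6 -0. ]
shift mm [-0.1 -0.3  1.4] spin -0.001
```

```bash
python3 -m creep '{"xyz":[[0,0,0],[0,0,0],[0,0,0],[0,0,0],[0,0,0]],"spin":[0,0,0,0,0]}' 20 30; python3 -m creep '{"xyz":[[6,0,0],[6,0,0],[6,0,0],[6,0,0],[6,0,0]],"spin":[0,0,0,0,0]}';python3 -m creep '{"xyz":[[1,0,0],[0,0,0],[0,0,0],[0,0,0]],"spin":[0,0,0,0]}'; python3 -m creep '{"xyz":[[-0.7,0,0],[0,0,0],[0,0,0],[0,0,0],[0,0,0]],"spin":[0,0,0,0,0]}' 60;python3 -m creep '{"xyz":[[0,0,-20],[0,0,-40],[0,0,-50],[0,0,-60],[-30,0,-40]],"spin":[0,0,0,0,0]}'; python3 -m creep '{"xyz":[[-30,0,-30],[0,0,0],[0,0,0]],"spin":[0,0,0]}'
python3 - <<'E'
from h import *
m=ctrl.camera_model('wrist');im=ctrl.camera('wrist')
s=ctrl.camera_model('scene');si=ctrl.camera('scene')
cv2.imwrite('pics/w15.png',im[:,:,::-1])
yw=.0635;o=np.array([.6359,.0181,0]);R=np.array([[np.cos(yw),-np.sin(yw),0],[np.sin(yw),np.cos(yw),0],[0,0,1]])
h=cv2.cvtColor(im,cv2.COLOR_RGB2HSV)
red=cv2.inRange(h,(0,150,50),(4,255,255))|cv2.inRange(h,(172,130,50),(180,255,255))
for a,c,r in blobs(red,30): print('red',a,c.round(1),(R.T@(onz(m,c,.065)-o)).round(4))
cv2.imwrite('pics/s15.png',si[:,:,::-1]);print(ctrl.get_obs()['time_s'])
E
```

```text
time_s: 38.2
ee_pos: [0.481, 0.009, 0.0584]
eef_rot: [-3.14, -0.0, 0.062]
force: [-0.3, 7.5, 2.5]
grip_width: 0.0296
time_s: 38.83
ee_pos: [0.5112, 0.0109, 0.0584]
eef_rot: [-3.14, -0.0, 0.062]
force: [-20.1, 5.0, 6.4]
grip_width: 0.0291
time_s: 39.33
ee_pos: [0.511, 0.0109, 0.0584]
eef_rot: [-3.14, 0.002, 0.062]
force: [-7.4, 5.5, 8.1]
grip_width: 0.0292
time_s: 39.95
ee_pos: [0.5112, 0.0101, 0.0583]
eef_rot: [-3.142, -0.0, 0.062]
force: [-0.2, 0.2, 0.1]
grip_width: 0.0598
time_s: 40.58
ee_pos: [0.4816, 0.0082, 0.2707]
eef_rot: [3.141, -0.002, 0.062]
force: [0.2, -0.1, -0.2]
grip_width: 0.0599
time_s: 40.95
ee_pos: [0.4515, 0.0064, 0.2974]
eef_rot: [-3.141, 0.001, 0.062]
force: [-0.4, -0.8, -1.3]
grip_width: 0.0597
red 455 [319.7 122.8] [-0.1257  0.0003  0.065 ]
41.05
```

View pics/w15.png

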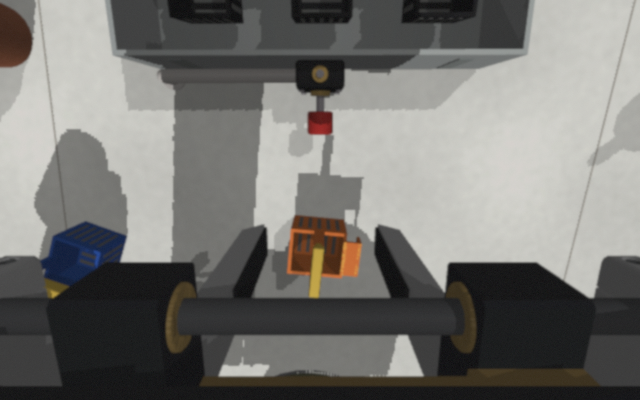

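View pics/s15.png

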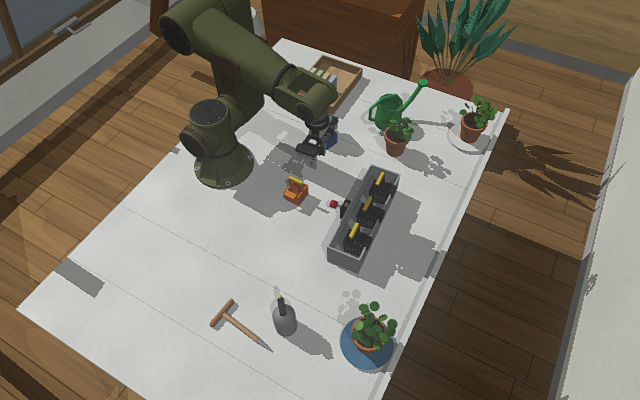

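```bash
python3 -c "
from station import ctrl
print(ctrl.hand_in())"
```

```text
the job is handed in; nothing more can be done
None
```

I pulled the drain knob out, hung all three baskets on the trough's back rim, then pushed the knob home again. I handed the job in at about 41 s; the hand-in gives no verdict.

- **Baskets:** I found three black baskets and no fourth in any view. A spot behind the arm could not be ruled out completely. Just before the push, triangulation put all three handles about 4.5 mm along x in the trough frame and 145 mm above the ledge. Those are inside the limits, with y at about −122, −2 and +118 mm. The wrist views taken after each release showed the lips over the rim. I did not triangulate again after the push, but the last scene picture showed all three still hanging.
- **Knob:** it travelled 30 mm each way. The last picture measured it at 125.7 mm from the trough's origin, against 125 mm when fully home. The arm pushed at most about 20 N.
- **Everything else:** the pot, mister, watering can and dibber looked unmoved in the last scene picture, though I didn't measure them. I left the orange and blue look-alikes alone, and the gripper ended clear of everything.

One check disagreed: basket C's handle measured about 5 mm off the earlier oblique views along the bar. I corrected for that before gripping.

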